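# Start up the polishing spot on a jeweller's bench

## Task

Get the jeweller's polishing spot running in the safe order: tap the dust extractor's green rocker on first, then tap the motor control unit's white rocker over to forward, and only then tap its red power rocker on, each with a light tap of the fingertips on the raised half (the one away from the machine's front) until that half lies flush. Leave the blue rocker and the speed knob as they are. This is touching only: do not lift or shove either machine, nor the jar, pliers and handpiece in front of them.

Things in the scene. Friction and masses are not known exactly. Their poses are not given: they have to be found in the camera images.
- extractor: Loose white down-draft dust extractor (3.2 kg, rubber feet), 230 (x) x 240 (y) x 75 mm high; slotted aluminium grille over the rear of its level top, green rocker on the plain strip along its front edge. Origin: centre of its underside; x away from its front (which faces the robot at yaw 0), y to its left, z up.
- motor_unit: Loose grey motor control unit (2.2 kg, rubber feet), 170 (x) x 190 (y) x 64 mm high. Origin and axes as for the extractor. Its black front panel rises away from the front by 0.20 rad: outward normal (-0.199, 0, 0.980), uphill (0.980, 0, 0.199) in these axes. On it from left to right: speed knob, blue, white and red rockers, 42 mm apart. Behind the panel the top is level, 64 mm high.
- extract_switch (a joint): Green rocker, cap 34 mm (x) by 24 mm (y), pivot at (-86, -70, 75) mm in the extractor's frame. 0 rad: off, near half flush, far half raised; 0.40 rad: on, far half flush. Stays where it is left; turning it takes about 2.5 N at the tap point, then it meets a stop that gives about 1 mm per 6 N.
- direction_switch (a joint): White rocker, same size and action, pivot at (-30, -26, 52) mm in the motor unit's frame: 0 rad reverse (far half raised), 0.40 rad forward (far half flush with the panel).
- power_switch (a joint): Red rocker, same size and action, pivot at (-30, -68, 52) mm in the motor unit's frame: 0 rad off (far half raised), 0.40 rad on (far half flush).
- foot_switch (a joint): Blue rocker (hand or foot control), same size, pivot at (-30, +16, 52) mm in the motor unit's frame: 0 rad, far half raised, and to be left so.
- speed_knob (a joint): Angle (rad) of the grey speed knob, left on the unit's panel (41 mm wide, 16 mm high, axis 60 mm left of the unit's middle); turns easily, to be left as it is.
- extract_switch_tap (a point): Tap point on the face of the green rocker's far half, midway across, 11.5 mm from the ridge between the halves and 5.5 mm from the outer end. Moves with the rocker: raised, about 8.5 mm above the panel and 10.6 mm beyond the pivot; flush, about 4 mm above the panel and 13 mm beyond the pivot. The bezel stands 2 mm above the panel.
- direction_switch_tap (a point): The same point on the white rocker (distances along the sloping panel and its normal).
- power_switch_tap (a point): The same point on the red rocker (distances along the sloping panel and its normal).
- foot_switch_tap (a point): The same point on the far half of the blue rocker, not to be pressed.
- knob_mark (a point): Outer end of the white pointer line on the speed knob's top face, 14 mm from its axis.
- handpiece: Loose steel handpiece (25 mm thick, 144 mm long) lying in its black cradle, one piece, along its y, 49 mm high, 0.3 kg. Origin: centre of the cradle's underside.
- compound_jar: Loose orange jar with a white lid, 66 mm diameter, 80 mm high, 0.24 kg. Origin: centre of its underside.
- pliers: Loose pliers with blue handles lying flat, 155 mm long along their y, 58 mm wide, 14 mm high, 0.11 kg. Origin: below their middle, on the table.

How it is judged:
By the outcome, as a careful person would: the job done as asked, in the order asked, and still so for the second after the job is handed in, with the robot touching nothing.
It also fails if it takes over 58 s, if anything falls off the work surface, if the arm or the gripper's body presses on something with over 40 N, if the wrist force passes 120 N, or if a joint passes its speed limit or range.

## Robot

A 7-joint arm with a two-finger parallel gripper is mounted at the origin on the work surface. World frame = base frame: x ahead of the robot, y to its left, z up, the work surface at z = 0. Lengths are in m, angles in rad, forces in N, time in s.
With the tool pointing down it reaches from about 0.4 to 0.875 m from the base axis. Payload 4.4 kg.
Tool frame: the origin (TCP) lies midway between the tips of the shut fingers; the grasp point (between the pads) lies 19 mm behind it; z points along the fingers, y is the line along which they close (so a half turn about z gives the same grasp; the last joint's range is limited). The gripper opens to 85 mm and grips with 20 to 120 N. Pads are 22 mm wide; open, the fingers measure 114 mm over their backs; the gripper's body (76 mm by 85 mm) begins 54 mm behind the grasp point. The pads swing forward as they close: fully open they stand 13 mm farther back than shut.
Start: joints at [-1.406, 0.628, 0.038, 1.517, -0.027, 0.996, -0.02], TCP at [0.149, 0.633, 0.231] pointing down, gripper open.
Joint ranges: [-3.06, 3.06], [-0.37, 2.12], [-1.25, 1.32], [0.18, 2.47], [-1.1, 4.24], [0.23, 1.98], [-2.94, 2.94]. Speed limits (rad/s): [2.57, 2.57, 3.14, 3.14, 3.14, 3.14, 3.14].

## Interface

Orientations are given as a unit quaternion [w, x, y, z].
In Python, from station import bot gives the robot as it stands.
- The arm moves only by the tool apply_moves, never from a script. Its argument "rows" is a list of rows, each a list of 2 entries, a list of its own where there are three numbers: the shift along the tool's x, y, z in cm, then the turn, a rotation vector about the tool's x, y, z in degrees. In form: [[[tx, ty, tz], [rx, ry, rz]], ...]. A call has 1 to 10 rows; each row shifts and turns the commanded pose from where the row before left it, along the tool's axes as they then stand; what a row does not reach is not made up. A row lasts 1/8 s, in which the tool goes at most 62.5 mm and 10.7 degrees, less where a joint would pass 70% of its speed; a pose out of reach is approached as far as the arm can. A call with a gripper value outside its range is refused whole. "claw" is the opening, from -1 (shut) to 1 (fully open), so that 0 is half open, set as the call begins (left out, the last holds). The fingers move at their own pace and stop on an object; the grip force is fixed at half the most. Time passes only in rows, so rows that do not move let the fingers close. It gives the time, the measured TCP pose, the force, the opening and the grip force at its end, in the units of the state.
- bot.observe(): the state, without advancing time (a new reading comes with each control period).
- bot.snapshot(name): name is "scene" or "side" or "wrist"; returns a dict with "color" (400x640x3 uint8, blue, green, red), "fx", "fy", "cx", "cy" (pixels), "k1" (the pictures are not rectified: a ray, as slopes to the right and down, at radius r is drawn at 1 + k1 r^2 times it, then the intrinsics apply), "rvec" (rotation vector, rad) and "tvec" (3), from world to camera coordinates, as OpenCV has them. Camera axes: x right, y down, z forward; pixel columns grow to the right and rows downward; lengths in m; the calibration is good to about 2 mm. A picture is of the moment at which its call begins. There is no depth.
- bot.finish_job(): hands the job in; it is judged then, once.
The state is a dict: "clock": time; "joint_pos": joint angles; "joint_velocities": joint speeds; "joint_efforts": joint torques, N m; "ee_pos": TCP position; "orientation": TCP orientation; "wrist_force": force on the tool from outside, world axes, zero at the start; "moment": the same for the moment, N m; "opening": opening from 0.0 (shut) to 1.0 (fully open); "finger_force": force on a finger pad.
Only numpy, scipy, OpenCV 4.12 (cv2) and the standard library are available. Lean on these libraries where they do the work, as an engineer would, in place of code of your own. Each camera call takes 0.05 s, during which the arm holds its last target. There are 200 camera calls.

## Working session

There is one attempt and no reset: what is moved stays moved. The work goes in short steps, Python scripts to look and compute and a tool call to move; the robot and the scene stay as the last step left them, time stands still between calls to the robot, and variables do not carry over. Pictures are saved under pics/ and viewed, at most 11 in all, crops included, and the job is handed in when it is done.

Besides the shell and the picture viewer there is one more tool, called after "Call:" as name([rows], argument=value, ...), one row to a line, values as JSON. apply_moves: Moves the arm, as the interface text tells. Its arguments: {"type":"object","properties":{"rows":{"type":"array"},"claw":{"type":"number"}},"required":["rows"]}

```bash
ls; mkdir -p pics; cat > h.py <<'E'
import numpy as np, cv2
from scipy.spatial.transform import Rotation as R
def cam(s):
    M=cv2.Rodrigues(np.array(s["rvec"],float))[0]; t=np.array(s["tvec"],float).ravel(); return M,t
def ray(s,u,v):
    M,t=cam(s); d=np.array([(u-s["cx"])/s["fx"],(v-s["cy"])/s["fy"]]); 
    p=d.copy()
    for _ in range(30): p=d/(1+s["k1"]*(p@p))
    return -M.T@t, M.T@np.array([p[0],p[1],1.])
def onz(s,u,v,z):
    c,d=ray(s,u,v); return c+d*(z-c[2])/d[2]
def proj(s,P):
    M,t=cam(s); q=M@np.array(P,float)+t; p=q[:2]/q[2]; p=p*(1+s["k1"]*(p@p)); return np.array([s["fx"]*p[0]+s["cx"],s["fy"]*p[1]+s["cy"]])
def tri(s1,p1,s2,p2):
    c1,d1=ray(s1,*p1); c2,d2=ray(s2,*p2); d1/=np.linalg.norm(d1); d2/=np.linalg.norm(d2)
    a=np.linalg.lstsq(np.c_[d1,-d2],c2-c1,rcond=None)[0]; A=c1+a[0]*d1; B=c2+a[1]*d2
    return (A+B)/2, np.linalg.norm(A-B)
E
python3 - <<'E'
from station import bot
import cv2,pickle
from h import *
S={}
for n in("scene","side","wrist"):
    s=bot.snapshot(n);S[n]=s;cv2.imwrite(f"pics/{n}0.png",s["color"])
    c,d=ray(s,320,200);print(n,c.round(3),d.round(2),s["fx"])
pickle.dump(S,open("s0.pkl","wb"))
print(bot.observe())
E
```

```text
pics
scene [1.087 0.052 0.784] [-0.61 -0.05 -0.79] 453.662882597312
side [0.496 0.686 0.902] [ 0.04 -0.64 -0.77] 436.61936016307345
wrist [0.072 0.65  0.372] [ 0.28 -0.08 -0.96] 289.45295983600414
{'clock': 0.15, 'joint_pos': array([-1.40578539,  0.62913346,  0.03843596,  1.51808705, -0.02698737,
        0.99630954, -0.01994271]), 'joint_velocities': array([ 0.00087302, -0.00311767, -0.0001544 , -0.00450059,  0.00053971,
       -0.0011333 , -0.00116128]), 'joint_efforts': array([ 1.96778296e-03, -5.63798082e+01,  1.22795496e+00, -1.93650091e+01,
        1.11579223e-02,  7.38892617e-03, -1.77531291e-05]), 'ee_pos': array([0.14855897, 0.63233306, 0.23061664]), 'orientation': array([-7.74387488e-05,  1.15112004e-01,  9.93352265e-01, -7.05752730e-04]), 'wrist_force': array([ 0.17244106, -0.16285551, -0.14854135]), 'moment': array([ 0.00954997,  0.01516724, -0.00334637]), 'finger_force': 0.0, 'opening': 0.9964948376532496}
```

View pics/scene0.png

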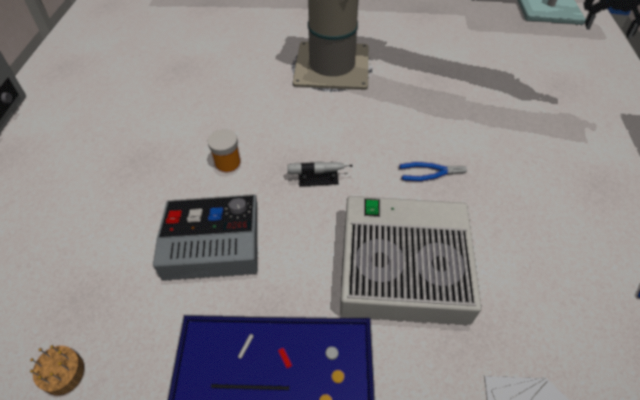

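View pics/side0.png

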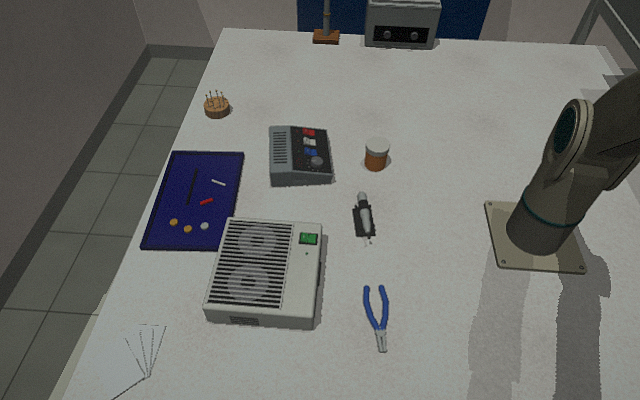

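The scene view shows the motor unit around (207,235) with red (174,216), white (194,214) and blue (215,214) rockers. The extractor is around (410,258), with its green rocker at (372,207). In the side view, red is at (309,132), blue at (310,152) and green at (308,238). The jar, handpiece and pliers lie in front of the machines.

```bash
cat > m.py <<'E'
from h import *
def blob(s,col,box):
    h=cv2.cvtColor(s["color"],cv2.COLOR_BGR2HSV).astype(int); H,Sa,V=h[...,0],h[...,1],h[...,2]
    m={"g":(abs(H-65)<20)&(Sa>120),"r":((H<8)|(H>172))&(Sa>150)&(V>110),"b":(abs(H-108)<12)&(Sa>120)&(V>70),"w":(Sa<60)&(V>130)}[col]
    k=np.zeros(m.shape,bool); x0,y0,x1,y1=box; k[y0:y1,x0:x1]=1
    n,l,st,c=cv2.connectedComponentsWithStats((m&k).astype(np.uint8))
    i=1+np.argmax(st[1:,4]); return c[i],st[i]
E
python3 - <<'E'
import pickle
from m import *
S=pickle.load(open("s0.pkl","rb")); a,b=S["scene"],S["side"]
B={"g":((355,190,390,225),(290,225,325,250)),"r":((160,205,186,226),(298,122,320,139)),"w":((184,205,206,226),(300,136,320,147)),"b":((204,205,226,226),(300,145,320,159))}
for c,(x,y) in B.items():
    p,s1=blob(a,c,x);q,s2=blob(b,c,y); P,e=tri(a,p,b,q); print(c,p.round(1),s1,q.round(1),s2,P.round(4),round(e,4))
def crop(s,x,y,w,h,f): return cv2.resize(s["color"][y:y+h,x:x+w],None,fx=f,fy=f,interpolation=cv2.INTER_CUBIC)
A=np.vstack([np.hstack([crop(a,150,185,120,100,3.3),crop(b,262,115,120,100,3.3)]),np.zeros((4,792,3),np.uint8)])
C=np.hstack([crop(a,330,185,160,100,2.47),crop(b,195,210,160,100,2.47)])
C=C[:, :792]; C=np.hstack([C,np.zeros((C.shape[0],792-C.shape[1],3),np.uint8)])
cv2.imwrite("pics/crop.png",np.vstack([A,C])[:600])
E
```

```text
g [371.5 206.9] [366 200  12  15 175] [308.1 237.5] [300 233  16  10 121] [0.5547 0.1087 0.0759] 0.0017
r [173.2 216.3] [167 211  13  12 118] [311. 132.] [309 130   5   5  25] [ 0.5835 -0.2881  0.0466] 0.0034
w [194.7 214.2] [189 210  12  10  88] [312.1 141.9] [310 140   5   5  24] [ 0.5763 -0.2442  0.0481] 0.0029
b [215.1 213.4] [208 207  15  14 162] [310.3 151.3] [304 147  13   9  77] [ 0.5768 -0.2001  0.0542] 0.0006
```

View pics/crop.png

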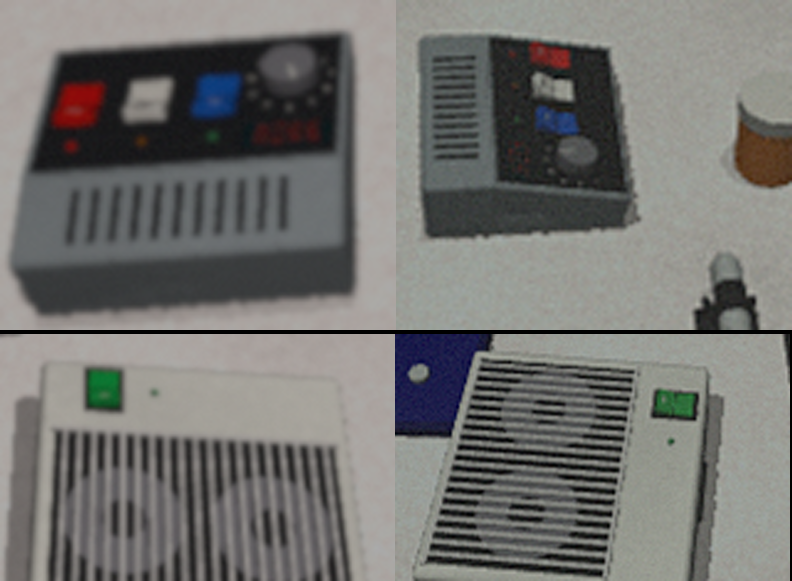

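The close-ups show all four rockers with their far halves raised. I'll shut the fingers and move over the green rocker so the wrist camera can measure it more closely.

Call:
apply_moves([
  [[-4, -3.5, 0], [0, 0, 0]],
  [[-4, -3.5, 0], [0, 0, 0]],
  [[-4, -3.5, 0], [0, 0, 0]],
  [[-4, -3.5, 0], [0, 0, 0]],
  [[-4, -3.5, 0], [0, 0, 0]],
  [[-4, -3.5, 0], [0, 0, 0]],
  [[-4, -3.5, 0], [0, 0, 0]],
  [[-4, -3.5, 0], [0, 0, 0]],
  [[-4, -3.5, 0], [0, 0, 0]],
  [[-4, -3.5, 0], [0, 0, 0]],
], claw=-1)

```text
clock: 1.4
ee_pos: [0.4588, 0.1991, 0.2313]
orientation: [-0.0, 0.115, 0.993, 0.0]
wrist_force: [0.2, 0.4, 1.5]
opening: -0.004
finger_force: 0.0
```

Call:
apply_moves([
  [[-3.5, -3, 0], [0, 0, 0]],
  [[-3, -2, 0], [0, 0, 0]],
  [[0, 0, 0], [0, 0, 0]],
])

```text
clock: 1.78
ee_pos: [0.5116, 0.1338, 0.2311]
orientation: [0.001, 0.118, 0.993, -0.001]
wrist_force: [-0.5, 0.5, 0.1]
opening: 0.001
finger_force: 0.0
```

```bash
python3 - <<'E'
from station import bot
import pickle
from m import *
s=bot.snapshot("wrist");pickle.dump(s,open("w1.pkl","wb"));cv2.imwrite("pics/w1.png",s["color"])
o=bot.observe();print(o["clock"],o["ee_pos"],o["orientation"],o["opening"])
c,d=ray(s,320,200);print(c,d)
a=pickle.load(open("s0.pkl","rb"))["scene"]
A=onz(a,348,197.5,.075);B=onz(a,467.6,203.6,.075);print(A,B,np.arctan2(*(A-B)[:2])) 
E
```

```text
1.825 [0.51007612 0.13593233 0.23097802] [-2.90572624e-04  1.16495969e-01  9.93191106e-01 -1.75197398e-04] -0.004159121906353001
[0.43520876 0.15229799 0.3729538 ] [ 0.28323114 -0.08003859 -0.95589788]
[0.53474088 0.06270526 0.075     ] [0.53372246 0.29881784 0.075     ] 3.13727940567566
```

View pics/w1.png

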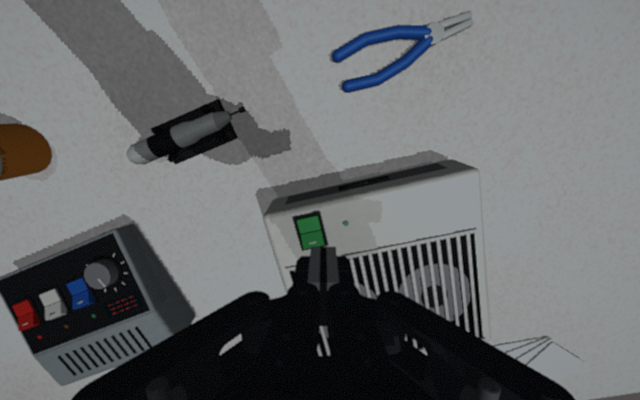

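The wrist view shows the green rocker at about (311,231), with its bezel spanning roughly (293,213)–(327,250). The extractor's front top edge runs from (265,212) to (478,170), and the motor unit's rockers are at (24,315), (51,304) and (79,293). From the green blob I'll take its near and far ends and its sides.

```bash
cat > rk.py <<'E'
from m import *
def rocker(s,col,box,T,yaw,piv0,slope,lim=.06,show=True):
    """pivot estimate: mask pixels cast onto panel plane. T=origin guess of pivot (world), axes from yaw/slope"""
    ex=np.array([np.cos(yaw)*np.cos(slope),np.sin(yaw)*np.cos(slope),np.sin(slope)]); ey=np.array([-np.sin(yaw),np.cos(yaw),0]); n=np.cross(ex,ey)
    _,st=blob(s,col,box)
    h=cv2.cvtColor(s["color"],cv2.COLOR_BGR2HSV).astype(int); H,Sa,V=h[...,0],h[...,1],h[...,2]
    m={"g":(abs(H-65)<20)&(Sa>120),"r":((H<8)|(H>172))&(Sa>120)&(V>70),"b":(abs(H-108)<12)&(Sa>120)&(V>60),"w":(Sa<60)&(V>100)}[col]
    vs,us=np.nonzero(m); x0,y0,x1,y1=box; k=(us>=x0)&(us<x1)&(vs>=y0)&(vs<y1)
    def cast(u,v,hh):
        c,d=ray(s,u,v); P0=T+n*hh; P=c+d*((P0-c)@n)/(d@n); return (P-T)@ex,(P-T)@ey
    def ends(hh):
        q=np.array([cast(u,v,hh) for u,v in zip(us[k],vs[k])]); return np.r_[np.percentile(q[:,0],[2,98]),np.percentile(q[:,1],[2,98])]*1000
    lo,hi=ends(.004),ends(.0107)
    return dict(near=lo[0],far=hi[1],y_lo=lo[2:],y_hi=hi[2:],n=k.sum(),px=lo[0]+18.2,px2=hi[1]-15.7)
E
python3 - <<'E'
import pickle
from rk import *
s=pickle.load(open("w1.pkl","rb"))
A=onz(s,265,212,.075);B=onz(s,478,170,.075);C=onz(s,371,191,.075)
print("front edge",A,B,np.arctan2(A[0]-B[0],B[1]-A[1]))
C=onz(s,289,266,.075);D=onz(s,474,230,.075)
print("grille edge",C,D,np.arctan2(C[0]-D[0],D[1]-C[1]))
yaw=np.arctan2(A[0]-B[0],B[1]-A[1])
T=np.array([.555,.109,.075])
print(rocker(s,"g",(285,205,335,255),T,yaw,None,0))
# line fit front edge of panel with Canny unnecessary
cr=s["color"]
h=np.vstack([cv2.resize(cr[195:260,255:385],None,fx=6,fy=6,interpolation=cv2.INTER_CUBIC)])
cv2.imwrite("pics/w1c.png",h)
E
```

```text
front edge [0.52278899 0.06573877 0.075     ] [0.53015565 0.29442046 0.075     ] -0.03220242175865262
grille edge [0.59303368 0.07330697 0.075     ] [0.59722184 0.28521066 0.075     ] -0.019761878011620878
{'near': np.float64(-17.48492837199295), 'far': np.float64(15.133254372326771), 'y_lo': array([-12.89071505,  12.08553178]), 'y_hi': array([-11.69844364,  12.70852715]), 'n': np.int64(712), 'px': np.float64(0.715071628007049), 'px2': np.float64(-0.5667456276732281)}
```

View pics/w1c.png

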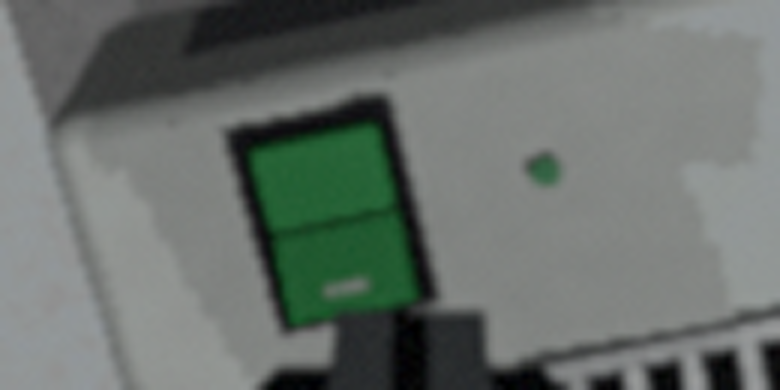

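Call:
apply_moves([
  [[0, 0, 0], [0, 0, -6]],
  [[0, 0, 0], [0, 0, -6]],
  [[-3, -1.3, 2], [0, 0, 0]],
  [[-2.9, -1.2, 3], [0, 0, 0]],
  [[0, 0, 4], [0, 0, 0]],
  [[0, 0, 3], [0, 0, 0]],
  [[0, 0, 0], [0, 0, 0]],
  [[0, 0, 0], [0, 0, 0]],
])

```text
clock: 2.82
ee_pos: [0.5686, 0.1119, 0.1123]
orientation: [0.001, 0.01, 1.0, 0.0]
wrist_force: [-0.1, -1.2, -0.3]
opening: -0.0
finger_force: 0.0
```

```bash
cat > st.py <<'E'
from station import bot
import pickle,sys
from rk import *
P=[];n=sys.argv[1]
for i in range(3):
    s=bot.snapshot("wrist" if i<1 else "scene" if i<2 else "side"); cv2.imwrite(f"pics/{n}_{i}.png",s["color"]); pickle.dump(s,open(f"{n}_{i}.pkl","wb")); o=bot.observe();P.append(o["ee_pos"])
    print(o["ee_pos"].round(4),R.from_quat(np.roll(o["orientation"],-1)).as_matrix()[:,0].round(3),o["wrist_force"].round(2),o["clock"])
E
python3 st.py g1
```

```text
[0.569  0.1117 0.1128] [-1.     0.02  -0.002] [-0.59 -0.35  0.12] 2.875
[0.5692 0.1115 0.1129] [-1.     0.021 -0.003] [-0.31 -0.04  0.4 ] 2.925
[0.5692 0.1113 0.1129] [-1.     0.021 -0.003] [0.19 0.36 0.54] 2.975
```

View pics/g1_0.png

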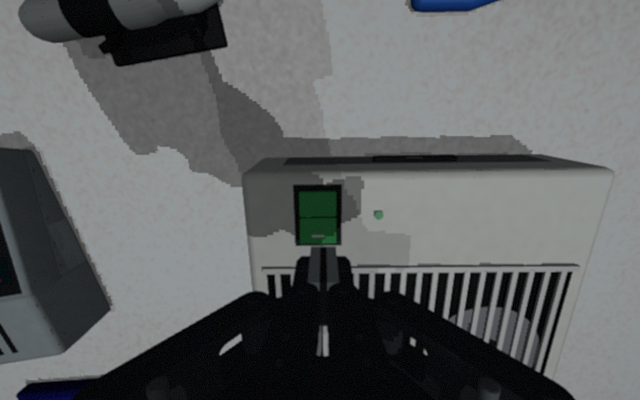

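The wrist view shows the rocker, bezel (294–342, 185–245), square to the tool. The fingertips are at (322,250), just beyond its far end as seen from the tilted camera. I'll re-measure from this closer view.

```bash
python3 - <<'E'
import pickle
from rk import *
s=pickle.load(open("g1_0.pkl","rb"))
T=np.array([.555,.109,.075])
print(rocker(s,"g",(285,180,350,250),T,-.022,None,0))
print(proj(s,[.569,.1115,.1129]), proj(s,[.569,.109,.0835]))
E
```

```text
{'near': np.float64(-17.74110297954721), 'far': np.float64(14.807074489159668), 'y_lo': array([-12.70440739,  11.47280989]), 'y_hi': array([-12.1143097 ,  11.13817635]), 'n': np.int64(2059), 'px': np.float64(0.45889702045278824), 'px2': np.float64(-0.8929255108403318)}
[322.6176266  262.03392139] [318.76891269 239.40705855]
```

Call:
apply_moves([
  [[0, -0.3, 0.5], [0, 0, 0]],
  [[0, 0, 1], [0, 0, 0]],
  [[0, 0, 0.7], [0, 0, 0]],
  [[0, 0, 0.2], [0, 0, 0]],
  [[0, 0, 0.2], [0, 0, 0]],
  [[0, 0, 0.2], [0, 0, 0]],
  [[0, 0, 0.2], [0, 0, 0]],
  [[0, 0, 0.1], [0, 0, 0]],
  [[0, 0, 0], [0, 0, 0]],
])

```text
clock: 4.1
ee_pos: [0.5686, 0.1079, 0.0804]
orientation: [0.0, 0.011, 1.0, 0.0]
wrist_force: [2.0, -0.1, 2.2]
opening: 0.001
finger_force: 1.1
```

Call:
apply_moves([
  [[0, 0, 0.1], [0, 0, 0]],
  [[0, 0, 0.1], [0, 0, 0]],
  [[0, 0, 0], [0, 0, 0]],
])

```text
clock: 4.47
ee_pos: [0.5683, 0.1078, 0.0783]
orientation: [0.0, 0.011, 1.0, 0.0]
wrist_force: [1.4, 0.1, 3.2]
opening: -0.0
finger_force: 1.3
```

Call:
apply_moves([
  [[0, 0, 0.1], [0, 0, 0]],
  [[0, 0, 0], [0, 0, 0]],
])

```text
clock: 4.72
ee_pos: [0.5683, 0.1079, 0.0776]
orientation: [0.0, 0.011, 1.0, 0.0]
wrist_force: [1.3, 0.4, 6.2]
opening: -0.002
finger_force: 3.1
```

Call:
apply_moves([
  [[0, 0, 0.1], [0, 0, 0]],
  [[0, 0, 0], [0, 0, 0]],
])

```text
clock: 4.97
ee_pos: [0.5683, 0.1079, 0.0771]
orientation: [0.0, 0.011, 1.0, 0.0]
wrist_force: [0.4, -0.2, 9.8]
opening: 0.002
finger_force: 4.7
```

Call:
apply_moves([
  [[0, 0, -0.4], [0, 0, 0]],
  [[0, 0, -2], [0, 0, 0]],
  [[0, 0, -5], [0, 0, 0]],
  [[0, 0, -5], [0, 0, 0]],
  [[0, 0, -2.5], [0, 0, 0]],
  [[0, 0, 0], [0, 0, 0]],
])

```text
clock: 5.72
ee_pos: [0.5684, 0.1079, 0.2266]
orientation: [0.001, 0.011, 1.0, 0.0]
wrist_force: [0.2, -0.3, 0.4]
opening: 0.003
finger_force: 0.0
```

```bash
python3 st.py g2; python3 - <<'E'
import cv2,numpy as np
c=lambda p,x,y,w,h,f:cv2.resize(cv2.imread(p)[y:y+h,x:x+w],None,fx=f,fy=f,interpolation=cv2.INTER_CUBIC)
cv2.imwrite("pics/g2c.png",np.hstack([c("pics/g2_0.png",260,180,110,110,3.5),c("pics/g2_2.png",270,215,80,80,385/80)]))
E
```

```text
[0.5674 0.1077 0.2251] [-1.     0.021  0.001] [-0.77  0.08 -0.37] 5.775
[0.5669 0.1076 0.2241] [-1.     0.021  0.003] [ 0.24  0.85 -0.28] 5.825
[0.5667 0.1075 0.2236] [-1.     0.021  0.004] [ 0.13 -0.03  0.44] 5.875
```

View pics/g2c.png

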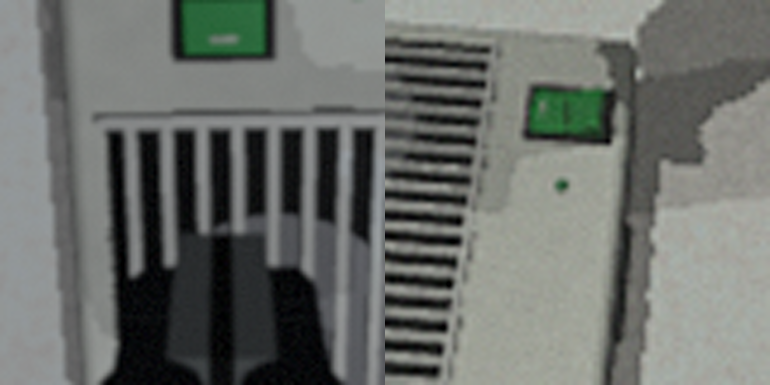

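The bezel's far edge now shows beyond the far half in the wrist view, and the near half stands up in the side view. So green is on. Next I'll move over to the motor unit.

Call:
apply_moves([
  [[0.6, -4, -0.2], [0, 0, 0]],
  [[0.6, -4, -0.2], [0, 0, 0]],
  [[0.6, -4, -0.2], [0, 0, 0]],
  [[0.6, -4, -0.2], [0, 0, 0]],
  [[0.6, -4, 0], [0, 0, 0]],
  [[0.6, -4, 0], [0, 0, 0]],
  [[0.6, -4, 0], [0, 0, 0]],
  [[0.5, -4, 0], [0, 0, 0]],
  [[0, 0, 0], [0, 0, 0]],
  [[0, 0, 0], [0, 0, 0]],
])

```text
clock: 7.12
ee_pos: [0.5138, -0.2101, 0.2319]
orientation: [-0.001, 0.011, 1.0, 0.001]
wrist_force: [0.9, 0.6, 0.4]
opening: -0.003
finger_force: 0.0
```

```bash
python3 st.py m1
```

```text
[ 0.5141 -0.2095  0.2322] [-1.     0.02   0.002] [-0.49 -0.44 -0.75] 7.175
[ 0.5144 -0.2093  0.2325] [-1.     0.019  0.001] [-0.13  0.1   0.46] 7.225
[ 0.5145 -0.2094  0.2327] [-1.     0.019  0.001] [-0.32  0.75 -0.15] 7.275
```

View pics/m1_0.png

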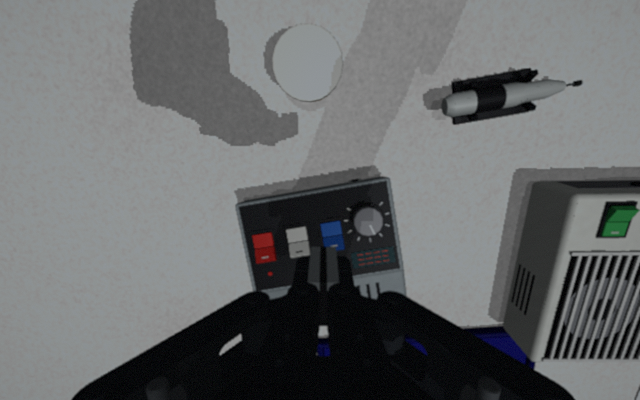

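The wrist view shows red (263,247), white (298,241), blue (332,236) and the knob (368,222). The unit's front edge runs from (238,207) to (388,179), and the jar lid is at (308,62). Green, at the right edge, stays switched.

```bash
python3 - <<'E'
import pickle
from rk import *
s=pickle.load(open("m1_0.pkl","rb"))
A=onz(s,238,207,.042);B=onz(s,388,179,.042); print(A,B,np.arctan2(A[0]-B[0],B[1]-A[1]))
a,b=(onz(s,263,247,.056),onz(s,332,236,.056)); yaw=np.arctan2(a[0]-b[0],b[1]-a[1]); print(a,b,yaw)
yaw0=yaw
for it in range(3):
    out=[]
    for c,box,g in(("r",(245,225,281,265),a),("w",(283,222,314,258),(a+b)/2),("b",(315,215,348,252),b)):
        T=np.array([g[0],g[1],.052]); 
        for _ in range(3):
            r=rocker(s,c,box,T,yaw,None,.2)
            T=T+np.array([np.cos(yaw),np.sin(yaw),0])*(r["px"])/1000+np.array([-np.sin(yaw),np.cos(yaw),0])*(r["y_lo"].mean())/1000
        out.append(T); print(c,T.round(4),{k:np.round(v,1) for k,v in r.items()})
    d=out[1]-out[0]; d2=out[2]-out[0]; yaw=np.arctan2(-d2[0],d2[1]); print(yaw,np.linalg.norm(d),np.linalg.norm(d2))
E
```

```text
[ 0.54310461 -0.31308831  0.042     ] [ 0.51235992 -0.13377227  0.042     ] 0.1698042220338618
[ 0.59005713 -0.28411902  0.056     ] [ 0.57738117 -0.20050411  0.056     ] 0.15045363284078236
r [ 0.5928 -0.2831  0.052 ] {'near': np.float64(-18.2), 'far': np.float64(14.2), 'y_lo': array([-11.7,  11.7]), 'y_hi': array([-9.6, 13.4]), 'n': np.int64(554), 'px': np.float64(0.0), 'px2': np.float64(-1.5)}
w [ 0.5867 -0.2416  0.052 ] {'near': np.float64(-18.2), 'far': np.float64(12.8), 'y_lo': array([-10.9,  10.9]), 'y_hi': array([-9.6, 11.8]), 'n': np.int64(466), 'px': np.float64(0.0), 'px2': np.float64(-2.9)}
b [ 0.5795 -0.2     0.052 ] {'near': np.float64(-18.2), 'far': np.float64(13.6), 'y_lo': array([-11.6,  11.6]), 'y_hi': array([-11.1,  11.6]), 'n': np.int64(520), 'px': np.float64(0.0), 'px2': np.float64(-2.1)}
0.15804406957946046 0.041970089044636665 0.0842050617674007
r [ 0.5928 -0.2831  0.052 ] {'near': np.float64(-18.2), 'far': np.float64(14.2), 'y_lo': array([-11.8,  11.7]), 'y_hi': array([-9.6, 13.4]), 'n': np.int64(554), 'px': np.float64(0.0), 'px2': np.float64(-1.5)}
w [ 0.5867 
[... 456 characters left out ...]
219170902985
r [ 0.5928 -0.2831  0.052 ] {'near': np.float64(-18.2), 'far': np.float64(14.2), 'y_lo': array([-11.8,  11.7]), 'y_hi': array([-9.6, 13.4]), 'n': np.int64(554), 'px': np.float64(0.0), 'px2': np.float64(-1.5)}
w [ 0.5867 -0.2416  0.052 ] {'near': np.float64(-18.2), 'far': np.float64(12.8), 'y_lo': array([-10.9,  10.9]), 'y_hi': array([-9.6, 11.8]), 'n': np.int64(466), 'px': np.float64(0.0), 'px2': np.float64(-2.9)}
b [ 0.5795 -0.2     0.052 ] {'near': np.float64(-18.2), 'far': np.float64(13.6), 'y_lo': array([-11.6,  11.6]), 'y_hi': array([-11.1,  11.6]), 'n': np.int64(520), 'px': np.float64(0.0), 'px2': np.float64(-2.1)}
0.1578998263150729 0.04192328692701937 0.08416353585195434
```

Call:
apply_moves([
  [[0, 0, 0], [0, 0, -5.1]],
  [[0, 0, 0], [0, 0, -5.1]],
  [[0, 0, 0], [0, -5.7, 0]],
  [[0, 0, 0], [0, -5.7, 0]],
  [[-2.1, -2.1, 3], [0, 0, 0]],
  [[-2.1, -2.2, 4], [0, 0, 0]],
  [[0, 0, 4], [0, 0, 0]],
  [[0, 0, 3.6], [0, 0, 0]],
  [[0, 0, 0], [0, 0, 0]],
  [[0, 0, 0], [0, 0, 0]],
])

```text
clock: 8.52
ee_pos: [0.5909, -0.2424, 0.0996]
orientation: [0.1, -0.078, 0.992, 0.008]
wrist_force: [-0.6, -0.3, -0.6]
opening: -0.002
finger_force: 0.0
```

```bash
python3 st.py m2; cat > rel.py <<'E'
# tool offset to flush-tap target, for a pivot guess measured in the last wrist view
from station import bot
import pickle,sys
from rk import *
f,c=sys.argv[1:3]; box=tuple(map(int,sys.argv[3:7])); T=np.array([float(sys.argv[7]),float(sys.argv[8]),.052]); yaw=.16
s=pickle.load(open(f,"rb")); r=rocker(s,c,box,T,yaw,None,.2); print({k:np.round(v,1) for k,v in r.items()})
o=bot.observe(); M=R.from_quat(np.roll(o["orientation"],-1)).as_matrix(); print(M.round(3))
ex=np.array([np.cos(yaw)*np.cos(.2),np.sin(yaw)*np.cos(.2),np.sin(.2)]); ey=np.array([-np.sin(yaw),np.cos(yaw),0]); n=np.cross(ex,ey)
F=T+ex*((r["px"]+r["px2"])/2e3+.0138)+ey*(r["y_lo"].mean()+r["y_hi"].mean())/2e3+n*.004
print("flush pt",F.round(4),"tool shift cm",(M.T@(F-o["ee_pos"])*100).round(2))
E
python3 rel.py m2_0.pkl w 0 0 1 1 .586 -.2416 2>&1 | tail -1
```

```text
[ 0.5912 -0.2428  0.1002] [-0.968 -0.153 -0.2  ] [-0.82 -0.53 -0.79] 8.575
[ 0.5912 -0.2431  0.1005] [-0.968 -0.153 -0.2  ] [ 0.2  -0.09  0.17] 8.625
[ 0.5911 -0.2432  0.1004] [-0.968 -0.153 -0.2  ] [ 0.32  0.46 -0.13] 8.675
flush pt [ 0.5117 -0.4268  0.0352] tool shift cm [ 11.8  -16.89   4.28]
```

View pics/m2_0.png

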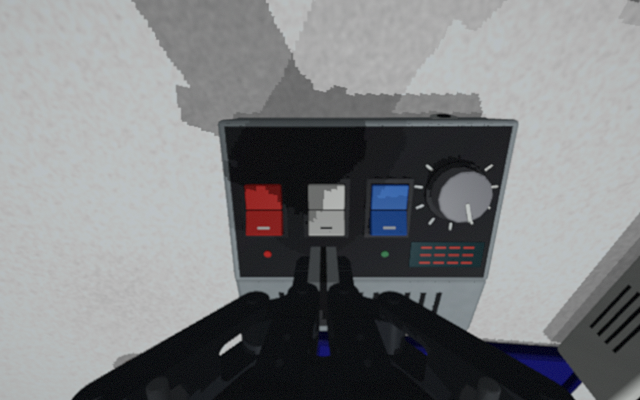

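The wrist view is square to the panel: red (263,210), white (326,210, partly in shadow), blue (389,210). White's halves are uneven because of the shadow, so I'll measure red and blue and take white as their midpoint.

```bash
python3 rel.py m2_0.pkl r 240 175 290 245 .5922 -.2832; python3 rel.py m2_0.pkl b 364 175 414 240 .5787 -.2
```

```text
{'near': np.float64(-17.5), 'far': np.float64(13.7), 'y_lo': array([-11.6,  11.8]), 'y_hi': array([-9.7, 12.8]), 'n': np.int64(1794), 'px': np.float64(0.7), 'px2': np.float64(-2.0)}
[[-0.968 -0.156  0.198]
 [-0.153  0.988  0.029]
 [-0.2   -0.002 -0.98 ]]
flush pt [ 0.604  -0.2805  0.0585] tool shift cm [ 0.16 -3.88  4.25]
{'near': np.float64(-17.9), 'far': np.float64(13.8), 'y_lo': array([-11.9,  11.6]), 'y_hi': array([-13.1,   9.6]), 'n': np.int64(1821), 'px': np.float64(0.3), 'px2': np.float64(-1.9)}
[[-0.968 -0.156  0.198]
 [-0.153  0.988  0.029]
 [-0.2   -0.002 -0.98 ]]
flush pt [ 0.5906 -0.199   0.0585] tool shift cm [0.21 4.37 4.23]
```

Call:
apply_moves([
  [[0.15, 0.25, 1], [0, 0, 0]],
  [[0, 0, 1.3], [0, 0, 0]],
  [[0, 0, 0.9], [0, 0, 0]],
  [[0, 0, 0.2], [0, 0, 0]],
  [[0, 0, 0.2], [0, 0, 0]],
  [[0, 0, 0.2], [0, 0, 0]],
  [[0, 0, 0.2], [0, 0, 0]],
  [[0, 0, 0], [0, 0, 0]],
])

```text
clock: 9.68
ee_pos: [0.5965, -0.2395, 0.0591]
orientation: [0.099, -0.078, 0.992, 0.008]
wrist_force: [0.6, -0.3, 2.5]
opening: 0.001
finger_force: 0.9
```

Call:
apply_moves([
  [[0, 0, 0.1], [0, 0, 0]],
  [[0, 0, 0.1], [0, 0, 0]],
  [[0, 0, 0], [0, 0, 0]],
])

```text
clock: 10.05
ee_pos: [0.5968, -0.2395, 0.0574]
orientation: [0.099, -0.078, 0.992, 0.008]
wrist_force: [0.7, -0.2, 5.5]
opening: -0.0
finger_force: 2.8
```

Call:
apply_moves([
  [[0, 0, 0.1], [0, 0, 0]],
  [[0, 0, 0], [0, 0, 0]],
])

```text
clock: 10.3
ee_pos: [0.597, -0.2395, 0.0568]
orientation: [0.099, -0.078, 0.992, 0.008]
wrist_force: [-1.6, 0.7, 9.0]
opening: 0.004
finger_force: 4.5
```

Call:
apply_moves([
  [[0, 0, -0.5], [0, 0, 0]],
  [[0, 0, -2], [0, 0, 0]],
  [[0, 0, -3], [0, 0, 0]],
  [[0, -1.2, 0], [0, 0, 0]],
  [[0, -3, 0], [0, 0, 0]],
  [[0, 0, 0], [0, 0, 0]],
  [[0, 0, 0], [0, 0, 0]],
])

```text
clock: 11.18
ee_pos: [0.5919, -0.2819, 0.1093]
orientation: [0.098, -0.078, 0.992, 0.008]
wrist_force: [-0.3, 1.0, 0.2]
opening: 0.003
finger_force: 0.0
```

```bash
python3 st.py m3; python3 - <<'E'
import cv2
cv2.imwrite("pics/m3c.png",cv2.resize(cv2.imread("pics/m3_0.png")[140:280,230:490],None,fx=3,fy=3,interpolation=cv2.INTER_CUBIC))
E
```

```text
[ 0.5921 -0.2813  0.1094] [-0.968 -0.153 -0.197] [-0.5   0.39  1.01] 11.225
[ 0.5923 -0.2811  0.1095] [-0.968 -0.154 -0.197] [ 0.52  0.34 -0.26] 11.275
[ 0.5925 -0.2811  0.1096] [-0.968 -0.154 -0.197] [ 0.27 -0.58 -0.24] 11.325
```

View pics/m3c.png

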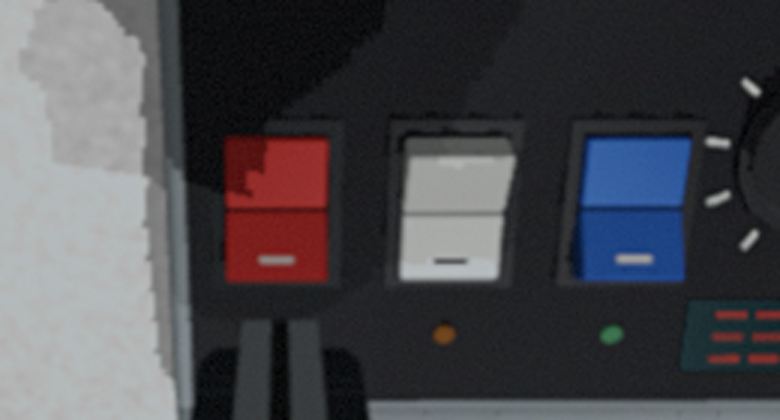

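White's near half now stands up with its front end showing, so it is forward. Red and blue are unchanged. Red is next.

```bash
python3 rel.py m3_0.pkl r 300 180 345 240 .5922 -.2832|sed -n '1p;$p'; python3 rel.py m3_0.pkl b 415 180 465 240 .5787 -.2|sed -n '1p;$p'
```

```text
{'near': np.float64(-17.5), 'far': np.float64(14.1), 'y_lo': array([-11.4,  11.8]), 'y_hi': array([-10.9,  11.4]), 'n': np.int64(1594), 'px': np.float64(0.7), 'px2': np.float64(-1.6)}
flush pt [ 0.6043 -0.281   0.0586] tool shift cm [-0.14 -0.19  5.23]
{'near': np.float64(-17.8), 'far': np.float64(14.1), 'y_lo': array([-12.2,  12.3]), 'y_hi': array([-14.7,   9. ]), 'n': np.int64(1677), 'px': np.float64(0.4), 'px2': np.float64(-1.6)}
flush pt [ 0.5909 -0.1995  0.0585] tool shift cm [-0.1   8.08  5.24]
```

Call:
apply_moves([
  [[-0.15, -0.2, 1.5], [0, 0, 0]],
  [[0, 0, 1.8], [0, 0, 0]],
  [[0, 0, 0.9], [0, 0, 0]],
  [[0, 0, 0.2], [0, 0, 0]],
  [[0, 0, 0.2], [0, 0, 0]],
  [[0, 0, 0.2], [0, 0, 0]],
  [[0, 0, 0.2], [0, 0, 0]],
  [[0, 0, 0], [0, 0, 0]],
])

```text
clock: 12.32
ee_pos: [0.6051, -0.2826, 0.0618]
orientation: [0.1, -0.078, 0.992, 0.007]
wrist_force: [1.0, 0.2, 3.0]
opening: -0.0
finger_force: 1.1
```

Call:
apply_moves([
  [[0, 0, 0.1], [0, 0, 0]],
  [[0, 0, 0.1], [0, 0, 0]],
  [[0, 0, 0.1], [0, 0, 0]],
  [[0, 0, 0], [0, 0, 0]],
])

```text
clock: 12.82
ee_pos: [0.6048, -0.2828, 0.0583]
orientation: [0.099, -0.078, 0.992, 0.008]
wrist_force: [1.2, -0.7, 2.9]
opening: -0.001
finger_force: 1.2
```

Call:
apply_moves([
  [[0, 0, 0.1], [0, 0, 0]],
  [[0, 0, 0.1], [0, 0, 0]],
  [[0, 0, 0], [0, 0, 0]],
])

```text
clock: 13.2
ee_pos: [0.6051, -0.2828, 0.0571]
orientation: [0.099, -0.078, 0.992, 0.008]
wrist_force: [-0.8, 0.2, 9.2]
opening: -0.001
finger_force: 4.5
```

Call:
apply_moves([
  [[0, 0, -0.5], [0, 0, 0]],
  [[0, 0, -2], [0, 0, 0]],
  [[0, 0, -4], [0, 0, 0]],
  [[0, 0, -5], [0, 0, 0]],
  [[3, 0, -4], [0, 0, 0]],
  [[4, 0, 0], [0, 0, 0]],
  [[0, 0, 0], [0, 0, 0]],
  [[0, 0, 0], [0, 0, 0]],
])

```text
clock: 14.2
ee_pos: [0.5074, -0.2978, 0.1951]
orientation: [0.099, -0.078, 0.992, 0.008]
wrist_force: [0.1, 0.5, 0.4]
opening: 0.001
finger_force: 0.0
```

```bash
python3 st.py m4; python3 - <<'E'
import cv2,numpy as np
c=lambda p,x,y,w,h,f:cv2.resize(cv2.imread(p)[y:y+h,x:x+w],None,fx=f,fy=f,interpolation=cv2.INTER_CUBIC)
cv2.imwrite("pics/m4c.png",np.vstack([c("pics/m4_0.png",200,170,260,97,3),c("pics/m4_1.png",150,170,340,130,780/340)[:298]]))
E
```

```text
[ 0.5079 -0.2975  0.1949] [-0.968 -0.154 -0.199] [ 0.3  -0.62 -0.32] 14.25
[ 0.5082 -0.2974  0.1947] [-0.968 -0.154 -0.198] [ 0.34  0.87 -0.21] 14.3
[ 0.5081 -0.2973  0.1945] [-0.968 -0.154 -0.198] [ 0.16  0.16 -0.27] 14.35
```

View pics/m4c.png

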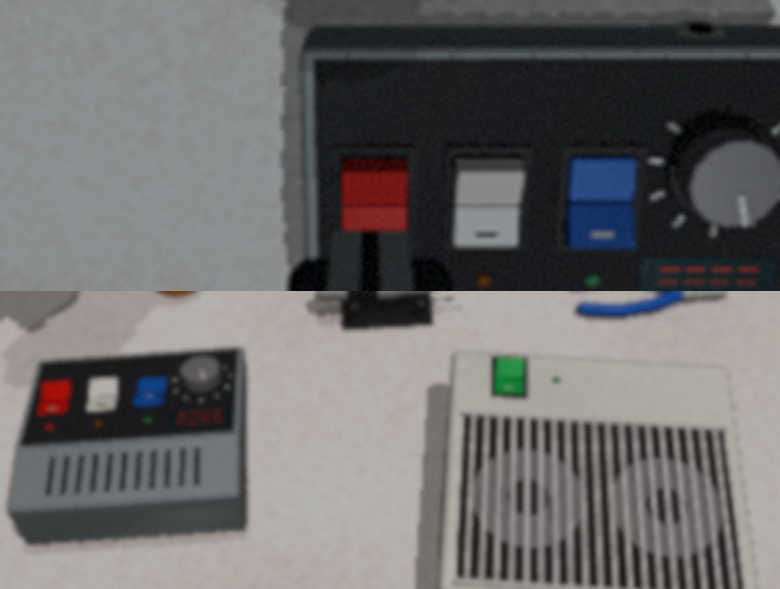

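Red and white both have their near halves raised, green is on, and blue and the knob are unchanged. The arm is clear, so I'm handing in.

```bash
python3 -c "
from station import bot
print(bot.finish_job())"
```

```text
the job is handed in; nothing more can be done
None
```

The green, white and red rockers were tapped over in that order, each with a peak wrist force reading of about 10 N; in the last pictures all three lay switched, the blue rocker and speed knob looked unchanged, neither machine had visibly moved, and I handed the job in at about 14 s with the arm clear.

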